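Seat the orange keyed plug in the manifold port

ROBOT

A 6-joint arm with a two-finger parallel gripper is mounted at the origin on the work surface. World frame = base frame: x ahead of the robot, y to its left, z up, the work surface at z = 0. Lengths are in m, angles in rad, forces in N, time in s.
With the tool pointing down it reaches from about 0.35 to 0.85 m from the base axis. Payload 8.1 kg.
Tool frame: the origin (TCP) lies between the finger pads; the fingertips stand 8 mm ahead of it and the grasp point (between the pads) lies 11 mm behind it (robot.tip_reach is the y of the fingertips in the tool frame, in m); y points along the fingers, z is the direction in which the jaws open and shut, and the axes are right-handed (so a half turn about y gives the same grasp; the last joint's range is limited). The gripper opens to 93 mm and grips with 3 to 60 N. Pads are 15 mm wide; open, the fingers measure 128 mm over their backs; the gripper's body (75 mm by 188 mm) begins 65 mm behind the grasp point.
Start: joints at [-1.229, 0.13, 1.488, -0, 1.523, -0.085], TCP at [0.248, -0.546, 0.227] pointing down, gripper open.
Joint ranges: [-2.96, 2.96], [-0.89, 2.26], [0.02, 2.5], [-1.34, 4.48], [0, 2.73], [-2.66, 2.66]. Speed limits (rad/s): [2.39, 2.39, 2.79, 3.14, 3.14, 3.14].

INTERFACE

Orientations are given as a rotation vector (axis times angle).
In Python, from plant import robot gives the robot as it stands.
- The arm moves only by the tool carry_out, never from a script. Its argument "increments" is a list of rows, each an object with "linear": the shift along the tool's x, y, z in m, a list of three; "yaw": the turn about the tool's y in rad. A call has 1 to 5 rows; each row is the pose to reach, as a shift and turn from the pose measured when the call began, along the tool's axes at that moment; what a row does not reach only later rows make up. A row lasts 1/8 s, in which the tool goes at most 62.5 mm and 10.7 degrees, less where a joint would pass 70% of its speed; a pose out of reach is approached as far as the arm can. A call with a gripper value outside its range is refused whole. "gripper" is the opening, from 0 (shut) to 1 (fully open), set as the call begins (left out, the last holds). The fingers move at their own pace and stop on an object; "newtons" is the grip in N (left out, the last holds). Time passes only in rows, so rows that repeat a pose let the fingers close. It gives the time, the measured TCP pose, the force and the opening at its end, in the units of the state.
- robot.read_state(): the state, without advancing time (a new reading comes with each control period).
- robot.read_camera(name): name is "scene" or "top" or "wrist"; returns the picture (420x560x3 uint8, blue, green, red); there is no depth.
- robot.camera_params(name): a dict with "fov_y" (degrees; the focal length in pixels is half the picture's height over the tangent of half this angle, whatever the lens; pixels are square), "cx", "cy" (the principal point, pixels), "k1" (the pictures are not rectified: a ray, as slopes to the right and down, at radius r is drawn at 1 + k1 r^2 times it, then the intrinsics apply), "R" (3x3) and "t" (3): a world point X has camera coordinates R X + t. Camera axes: x right, y down, z forward; pixel columns grow to the right and rows downward; lengths in m; the calibration is good to about 2 mm. A picture is of the moment at which its call begins: read the wrist's pose just before it. camera_params takes no time and is no camera call; for the wrist camera it gives the pose at the moment of the call.
- robot.close_job(): hands the job in, once; it reports no verdict.
The state is a dict: "t": time; "q": joint angles; "dq": joint speeds; "joint_torque": joint torques, N m; "tool_pos": TCP position; "orientation": TCP orientation; "force": force on the tool from outside, world axes, zero at the start; "wrist_torque": the same for the moment, N m; "opening": finger opening in m.
Only numpy, scipy, OpenCV 4.12 (cv2) and the standard library are available. Lean on these libraries where they do the work, as an engineer would, in place of code of your own. Each camera call takes 0.05 s, during which the arm holds its last target.

TASK

Fit the plug with the orange grip into the keyed port of the white manifold block: set it down on the port with its lugs crosswise to the slot, then, pressing only lightly, turn it there until the lugs drop into the slot and the flange sits flush on the block. Let go of it, and leave the blue and the black plug standing where they are.

Things in the scene. Friction and masses are not known exactly. Their poses are not given: they have to be found in the camera images.
- orange_plug: Loose plug, 120 to 210 g, 64 mm tall, upright on the bench. Upwards: grey foot 16 mm high (hub 28 mm across with two opposite lugs, a bar 56 x 14 mm in all), grey round flange 64 mm across, 8 mm thick, then an orange grip bar 50 long, 16 wide, 40 high, to be pinched across its 16 mm. Origin: centre of the underside, z up; lugs and bar lie along x. A half turn makes no difference.
- manifold: Fixed white block, 140 (x) x 130 (y) x 40 mm, blue side fittings. Origin: centre of its underside. In its flat top, centred 40 mm above the origin: the port, a 40 mm round hole crossed by a slot 68 long (along x), 26 wide, 22 deep. Crosswise lugs rest on the top; within 10 degrees of the slot and 5 mm of centre, either way round, a plug drops 16 mm, flange on the top. No spring or latch.
- blue_plug: Plug of the same shape and size with a blue grip, a bystander; origin and axes as for the orange one.
- black_plug: Plug of the same shape and size with a black grip, a bystander; origin and axes as for the orange one.
Things that resemble listed ones, but are neither listed nor needed, are in the scene too. Of the things like the manifold, leave any that is green or red; of the rest the larger one is meant.

How it is judged:
By the outcome, as a careful person would: the job done as asked, in the order asked, and still so for the second after the job is handed in, with the robot touching nothing.
It also fails if it takes over 45 s, if anything falls off the work surface, if the arm or the gripper's body presses on something with over 40 N, if the wrist force passes 120 N, or if a joint passes its speed limit or range.

## Working session

There is one attempt and no reset: what is moved stays moved. The work goes in short steps, Python scripts to look and compute and a tool call to move; the robot and the scene stay as the last step left them, time stands still between calls to the robot, and variables do not carry over. Pictures are saved under pics/ and viewed, and the job is handed in when it is done.

Besides the shell and the picture viewer there is one more tool, called after "Emit:" as name(argument=value, ...), one argument or row to a line, values as JSON. carry_out: Moves the arm, as the interface text tells. Its arguments: {"type":"object","properties":{"increments":{"type":"array","items":{"type":"object","properties":{"linear":{"type":"array","items":{"type":"number"}},"yaw":{"type":"number"}}}},"gripper":{"type":"number"},"newtons":{"type":"number"}},"required":["increments"]}

```bash
mkdir -p pics; ls
python3 - <<'E'
from plant import robot
import cv2
print(robot.read_state())
for n in ["scene","top","wrist"]:
    p=robot.camera_params(n); print(n,p)
    cv2.imwrite(f"pics/{n}0.png",robot.read_camera(n))
E
```

```text
pics
{'t': 0.0, 'q': array([-1.22937714e+00,  1.31170703e-01,  1.48930380e+00,  1.06535405e-05,
        1.52299115e+00, -8.53758861e-02]), 'dq': array([-3.58253125e-04,  1.35069391e-03,  8.61144954e-05, -4.14644792e-04,
        1.82573392e-03,  4.49784937e-05]), 'joint_torque': array([-3.11922922e-04, -5.59834886e+01, -4.91768146e+01,  7.68042658e-02,
        3.57378926e-02, -1.40952166e-04]), 'tool_pos': array([ 0.24822009, -0.54562581,  0.22556828]), 'orientation': array([-0.43054277,  1.98766259, -1.98388529]), 'force': array([-0.0163259 , -0.11323241, -0.33588773]), 'wrist_torque': array([-0.0241731 ,  0.05664315,  0.02595264]), 'opening': 0.09301503909471183}
scene {'fov_y': 48.89141787261266, 'cx': 281.7024369860045, 'cy': 212.34288337740654, 'k1': -0.05639615593805431, 'R': array([[ 0.42549162,  0.90483374, -0.01525728],
       [ 0.72026072, -0.34880843, -0.59963086],
       [-0.5478881 ,  0.24414869, -0.80013127]]), 't': array([-0.1700009 , -0.36970248,  1.33109018])}
top {'fov_y': 43.21477638475626, 'cx': 277.62040010711564, 'cy': 204.44458745720655, 'k1': -0.18699552494479718, 'R': array([[-2.69437031e-02, -9.99636193e-01, -1.23216823e-03],
       [-9.97675438e-01,  2.69679929e-02, -6.25815367e-02],
       [ 6.25919982e-02, -4.56874372e-04, -9.98039094e-01]]), 't': array([-0.0254712 ,  0.51214484,  1.03820332])}
wrist {'fov_y': 68.10591271348811, 'cx': 282.5792102052489, 'cy': 211.22462596134105, 'k1': -0.053994942201995993, 'R': array([[ 0.41329315, -0.91059693, -0.00141736],
       [-0.88065621, -0.40009884,  0.25370368],
       [-0.23158887, -0.10360578, -0.96728095]]), 't': array([-0.59846881, -0.03033121,  0.38965548])}
```

View pics/top0.png

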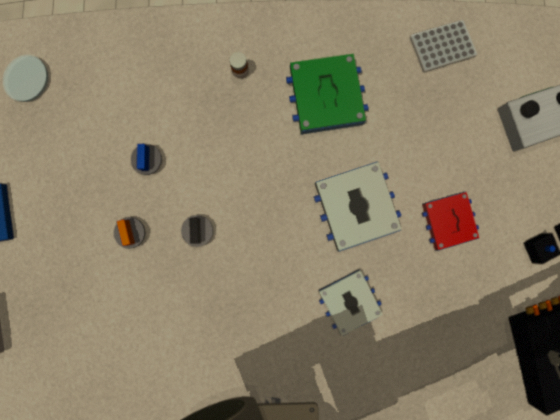

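View pics/scene0.png

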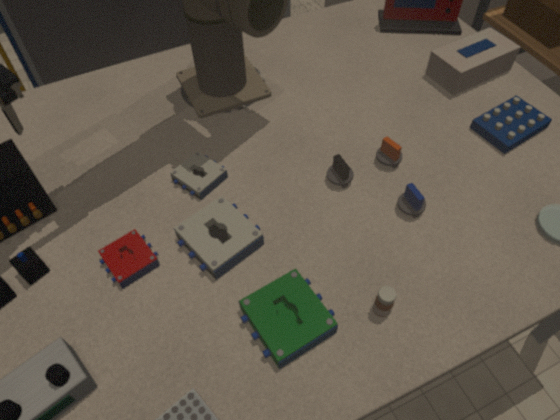

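View pics/wrist0.png

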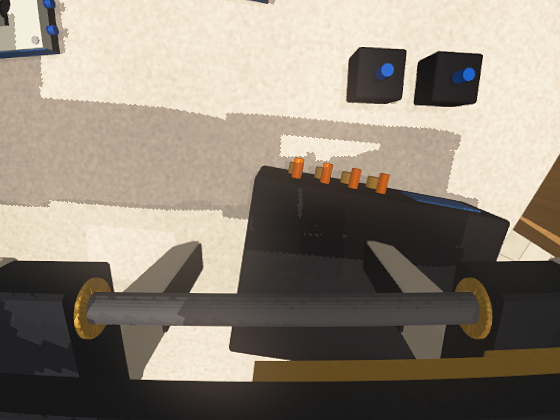

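The top view shows the orange plug at about (128,231), blue (145,158), black (197,230), and the large white manifold at (358,206). A smaller white decoy sits at (350,302), and there are green and red ones too. I'll enlarge the crops to measure them.

```bash
cat > h.py <<'E'
import numpy as np, cv2
from plant import robot
def K(p):
    f=210/np.tan(np.radians(p['fov_y']/2)); return np.array([[f,0,p['cx']],[0,f,p['cy']],[0,0,1.]]), np.array([p['k1'],0,0,0,0.])
def back(p,uv,z):
    k,d=K(p); n=cv2.undistortPoints(np.float64(uv).reshape(-1,1,2),k,d).reshape(-1,2)
    r=np.c_[n,np.ones(len(n))]@p['R']; c=-p['R'].T@p['t']
    return c+r*((z-c[2])/r[:,2])[:,None]
def proj(p,X):
    k,d=K(p); return cv2.projectPoints(np.float64(X).reshape(-1,1,3),cv2.Rodrigues(p['R'])[0],p['t'],k,d)[0].reshape(-1,2)
def crop(im,x0,y0,w,h,s): return cv2.resize(im[y0:y0+h,x0:x0+w],None,fx=s,fy=s,interpolation=cv2.INTER_CUBIC)
E
python3 - <<'E'
from h import *
t=cv2.imread('pics/top0.png'); s=cv2.imread('pics/scene0.png')
a=crop(t,95,125,130,130,3); b=crop(t,300,150,130,130,3)
cv2.imwrite('pics/c1.png',np.hstack([a,b]))
p=robot.camera_params('top')
hsv=cv2.cvtColor(t,cv2.COLOR_BGR2HSV)
m=cv2.inRange(hsv,(3,150,60),(20,255,255)); m[:200]=0; m[:,200:]=0
ys,xs=np.nonzero(m); print(len(xs),xs.min(),xs.max(),ys.min(),ys.max())
for n in ["top"]:
  for uv,z in [((358,206),.04),((128,231),.03),((145,158),.03),((197,230),.03)]: print(uv,back(p,[uv],z))
E
```

```text
284 117 134 219 245
(358, 206) [[ 0.5024914  -0.19593457  0.04      ]]
(128, 231) [[0.4655569  0.25947722 0.03      ]]
(145, 158) [[0.61062761 0.22343556 0.03      ]]
(197, 230) [[0.46435928 0.12050966 0.03      ]]
```

View pics/c1.png

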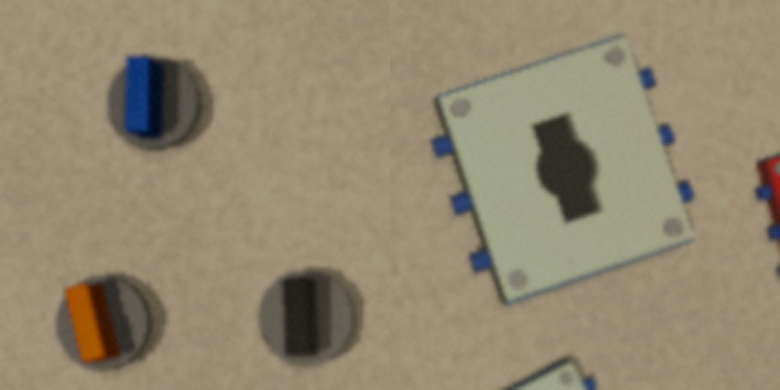

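```bash
cat > fit.py <<'E'
from h import *
from scipy.optimize import minimize
def hullmask(p,X,x0,y0,w,h,S=4):
    uv=(proj(p,X)-[x0,y0]+.5)*S
    hl=cv2.convexHull(np.float32(uv)); m=np.zeros((h*S,w*S),np.uint8)
    cv2.fillConvexPoly(m,np.int32(np.round(hl*16)),255,shift=4)
    return cv2.resize(m,(w,h),interpolation=cv2.INTER_AREA)/255.
def bar(x,y,a,z0=.024,z1=.064):
    c,s=np.cos(a),np.sin(a)
    return np.array([[x+c*u-s*v,y+s*u+c*v,z] for u in(-.025,.025) for v in(-.008,.008) for z in(z0,z1)])
def fitbar(views,x0,dz=0):
    # views: list of (p,mask)
    V=[]
    for p,m in views:
        uv=proj(p,bar(*x0)); lo=(uv.min(0)-12).astype(int); hi=(uv.max(0)+12).astype(int)
        lo=np.maximum(lo,0); V.append((p,m[lo[1]:hi[1],lo[0]:hi[0]]/255.,lo))
    def c(q): return sum(np.abs(hullmask(p,bar(*q,.024+dz,.064+dz),lo[0],lo[1],m.shape[1],m.shape[0])-m).sum() for p,m,lo in V)/sum(m.sum() for _,m,_ in V)
    best=min((minimize(c,[x0[0],x0[1],a],method='Nelder-Mead',options=dict(initial_simplex=[[x0[0],x0[1],a],[x0[0]+.01,x0[1],a],[x0[0],x0[1]+.01,a],[x0[0],x0[1],a+.3]],xatol=1e-5,fatol=1e-5)) for a in (x0[2]-.3,x0[2],x0[2]+.3)),key=lambda r:r.fun)
    return best.x,best.fun
def omask(im): return cv2.inRange(cv2.cvtColor(im,cv2.COLOR_BGR2HSV),(3,140,50),(20,255,255))
def bmask(im): return cv2.inRange(cv2.cvtColor(im,cv2.COLOR_BGR2HSV),(105,140,30),(130,255,255))
E
python3 - <<'E'
from fit import *
t=cv2.imread('pics/top0.png'); s=cv2.imread('pics/scene0.png')
pt,ps=robot.camera_params('top'),robot.camera_params('scene')
for nm,f,x0 in (('or',omask,(.4655,.255,.2)),('bl',bmask,(.61,.22,0))):
  for v in ([(pt,f(t))],[(ps,f(s))],[(pt,f(t)),(ps,f(s))]):
    x,e=fitbar(v,x0); print(nm,x.round(4),np.degrees(x[2]).round(1),round(e,3))
# manifold top quad, slot
for p,im,n in ((pt,t,'t'),(ps,s,'s')):
    c=proj(p,[[.5025,-.196,.04]])[0].astype(int)
    g=cv2.cvtColor(im,cv2.COLOR_BGR2HSV)
    x0,y0=c-60; roi=im[y0:y0+120,x0:x0+120]
    gray=roi.min(2); 
    _,m=cv2.threshold(gray,0,255,cv2.THRESH_OTSU)
    print(n,c,gray[60,60],np.percentile(gray,[5,50,95]))
pix=np.array([[437-390,97],[622-390,36],[692-390,240],[507-390,302]])/3.+[300,150]-1/3
w=back(pt,pix,.04); print(w, w.mean(0), np.linalg.norm(np.roll(w,-1,0)-w,axis=1))
sl=np.array([[552,118],[583,215]])-[390,0]; w2=back(pt,sl/3+[300,150],.04); print('slot',w2,w2.mean(0),np.linalg.norm(w2[0]-w2[1]),np.degrees(np.arctan2(*(w2[0]-w2[1])[[1,0]])))
for e in np.roll(w,-1,0)-w: print(np.degrees(np.arctan2(e[1],e[0])))
cv2.imwrite('pics/c2.png',np.hstack([crop(s,160,180,120,110,4),crop(s,320,120,80,110,4)]))
E
```

```text
or [0.4635 0.261  0.2335] 13.4 0.091
or [ 0.458   0.2634 -0.096 ] -5.5 1.142
or [0.4636 0.2609 0.2294] 13.1 0.478
bl [ 0.6102  0.2245 -0.0011] -0.1 0.224
bl [0.4925 0.3148 1.0753] 61.6 1.0
bl [ 0.6107  0.2249 -0.1478] -8.5 1.575
t [358 205] 41 [ 76. 119. 136.]
s [218 229] 42 [ 45.  98. 105.]
[[ 0.55162955 -0.11398649  0.04      ]
 [ 0.5888096  -0.23706318  0.04      ]
 [ 0.45382455 -0.27806436  0.04      ]
 [ 0.4174086  -0.15524328  0.04      ]] [ 0.50291808 -0.19608933  0.04      ] [0.12856994 0.14107466 0.12810597 0.14041862]
slot [[ 0.5353113  -0.18926937  0.04      ]
 [ 0.47158269 -0.20729966  0.04      ]] [ 0.503447   -0.19828452  0.04      ] 0.06623010511836222 15.797431002120945
-73.19104229845946
-163.1040453937251
106.51487734152809
17.086365920878062
```

View pics/c2.png

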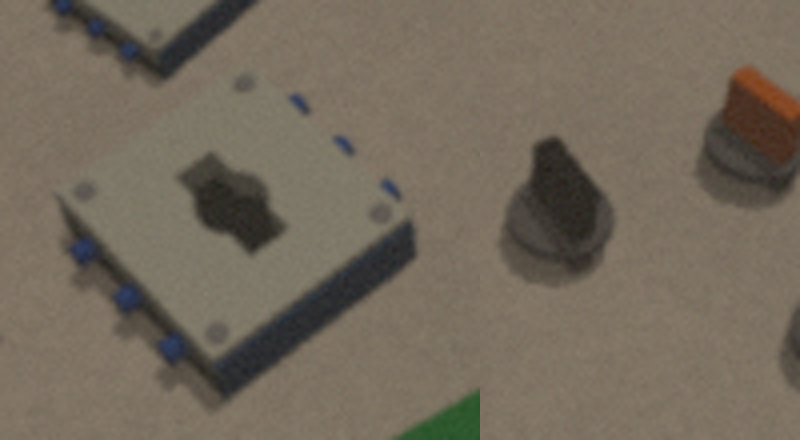

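Run:
```python
from fit import *
s=cv2.imread('pics/scene0.png'); ps=robot.camera_params('scene')
c=np.array([[180,180],[213,153],[287,225],[253,255]])/4+[160,180]
w=back(ps,c,.04);print(w,w.mean(0))
q=np.array([[55,195],[245,68],[412,222],[217,362]])/4+[160,180]
w=back(ps,q,.04);print(w.round(4),w.mean(0), np.linalg.norm(np.roll(w,-1,0)-w,axis=1))
uv=proj(ps,bar(.4635,.261,.2335)); print(uv.min(0),uv.max(0))
hsv=cv2.cvtColor(s,cv2.COLOR_BGR2HSV)
m=cv2.inRange(hsv,(0,120,40),(25,255,255)); m[:130]=0;m[172:]=0;m[:,:370]=0;m[:,410:]=0
ys,xs=np.nonzero(m);print(len(xs),xs.min(),xs.max(),ys.min(),ys.max())
print(fitbar([(ps,m)],(.4635,.261,.23)))
o=s.copy()
for X in bar(.4635,.261,.2335): cv2.circle(o,tuple(np.int32(proj(ps,[X])[0].round())),0,(0,255,0),-1)
t=cv2.imread('pics/top0.png'); pt=robot.camera_params('top')
def ov(p,o):
  th=np.linspace(0,6.28,40)
  for X in np.c_[.4635+.032*np.cos(th),.261+.032*np.sin(th),0*th+.024]: cv2.circle(o,tuple(np.int32(proj(p,[X])[0].round())),0,(0,0,255),-1)
  for X in bar(.4635,.261,.2335): cv2.circle(o,tuple(np.int32(proj(p,[X])[0].round())),0,(0,255,0),-1)
ov(ps,o);ov(pt,t)
cv2.imwrite('pics/c3.png',np.hstack([crop(o,355,120,65,60,6),crop(t,95,200,65,60,6)]))
```

```text
[[ 0.47879274 -0.21738846  0.04      ]
 [ 0.46967923 -0.19530292  0.04      ]
 [ 0.53057923 -0.17639873  0.04      ]
 [ 0.54033751 -0.19915478  0.04      ]] [ 0.50484718 -0.19706122  0.04      ]
[[ 0.459  -0.2809  0.04  ]
 [ 0.4221 -0.1589  0.04  ]
 [ 0.5573 -0.1167  0.04  ]
 [ 0.5919 -0.238   0.04  ]] [ 0.50756609 -0.19863824  0.04      ] [0.12744488 0.14158378 0.12615801 0.13966765]
[379.88568965 135.38886589] [402.59569097 161.73865612]
280 381 400 137 160
(array([0.46084087, 0.26060487, 0.05766587]), np.float64(0.2553921568627451))
```

View pics/c3.png

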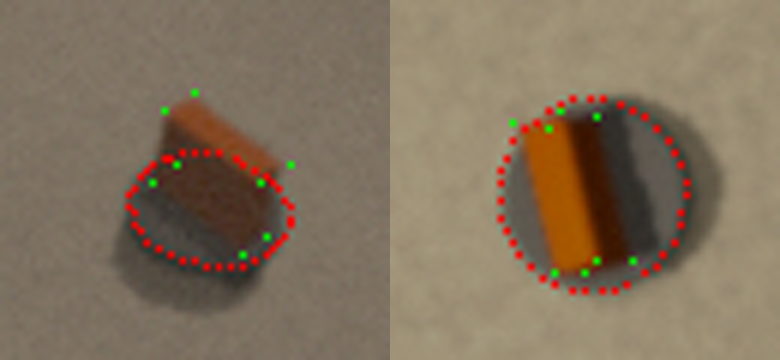

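```bash
cat >> h.py <<'E'
from scipy.spatial.transform import Rotation as Ro
def plan(target,barang,half=0,quiet=False):
    """target TCP pos; barang = deg world angle of bar x (tool x-axis along bar mod 180)"""
    st=robot.read_state(); M=Ro.from_rotvec(st['orientation']).as_matrix()
    lin=M.T@(np.array(target)-st['tool_pos'])
    cur=np.degrees(np.arctan2(M[1,0],M[0,0]))
    # tool y is down => positive yaw about y decreases world angle
    d=(barang-cur+90)%180-90+half*180
    print('t',st['t'],'pos',st['tool_pos'].round(4),'toolx ang',cur.round(2),'ydown',M[:,1].round(4),'q',st['q'].round(2),'F',st['force'].round(1),'op',round(st['opening'],4))
    print('lin',lin.round(4),'yaw',np.radians(-d).round(4),'(world turn deg',d.round(1),')')
E
python3 -c "
from h import *
plan((.4635,.261,.2),13.4)
plan((.503,-.197,.2),16.8)"
```

```text
t 0.15 pos [ 0.2483 -0.5458  0.2258] toolx ang -155.55 ydown [-5.0e-04  1.4e-03 -1.0e+00] q [-1.23  0.13  1.49  0.    1.52 -0.09] F [0.  0.3 0.2] op 0.0924
lin [-0.5299  0.0268 -0.6453] yaw 0.1929 (world turn deg -11.1 )
t 0.15 pos [ 0.2483 -0.5458  0.2258] toolx ang -155.55 ydown [-5.0e-04  1.4e-03 -1.0e+00] q [-1.23  0.13  1.49  0.    1.52 -0.09] F [0.  0.3 0.2] op 0.0924
lin [-0.3763  0.0262 -0.212 ] yaw 0.1336 (world turn deg -7.7 )
```

Emit:
carry_out(
  increments=[
    {"linear":[-0.53,0.0,-0.645],"yaw":0.19},
    {"linear":[-0.53,0.0,-0.645],"yaw":0.19},
    {"linear":[-0.53,0.0,-0.645],"yaw":0.19},
    {"linear":[-0.53,0.0,-0.645],"yaw":0.19},
    {"linear":[-0.53,0.0,-0.645],"yaw":0.19},
  ],
  gripper=1,
)

```text
t: 0.78
tool_pos: [0.329, -0.2423, 0.2265]
orientation: [-0.249, 2.098, -2.095]
force: [0.9, -0.6, 0.7]
opening: 0.0928
```

```bash
python3 -c "
from h import *
plan((.4635,.261,.2),13.4)"
```

```text
t 0.775 pos [ 0.329  -0.2423  0.2265] toolx ang -166.46 ydown [-2.0e-04  1.4e-03 -1.0e+00] q [-0.76 -0.41  1.98  0.    1.57  0.57] F [ 0.9 -0.6  0.7] op 0.0928
lin [-0.2486  0.0272 -0.4578] yaw 0.0024 (world turn deg -0.1 )
```

Emit:
carry_out(
  increments=[
    {"linear":[-0.25,0.0,-0.46],"yaw":0.0},
    {"linear":[-0.25,0.0,-0.46],"yaw":0.0},
    {"linear":[-0.25,0.0,-0.46],"yaw":0.0},
    {"linear":[-0.25,0.0,-0.46],"yaw":0.0},
    {"linear":[-0.25,0.0,-0.46],"yaw":0.0},
  ],
)

```text
t: 1.4
tool_pos: [0.4096, 0.0598, 0.2271]
orientation: [-0.248, 2.097, -2.094]
force: [1.1, -0.6, 0.4]
opening: 0.0932
```

```bash
python3 -c "
from h import *
plan((.4635,.261,.2),13.4)
# pose to look from: wrist camera offset
p=robot.camera_params('wrist'); print(-p['R'].T@p['t'], p['R'][2])
print(proj(p,[[.4635,.261,.06]]))"
```

```text
t 1.4 pos [0.4096 0.0598 0.2271] toolx ang -166.46 ydown [ 7.0e-04  1.3e-03 -1.0e+00] q [ 0.02 -0.4   1.97  0.    1.57  1.35] F [ 1.1 -0.6  0.4] op 0.0932
lin [-0.0995  0.0274 -0.183 ] yaw 0.0024 (world turn deg -0.1 )
[0.47637957 0.07623848 0.38523166] [-0.24598628 -0.05834195 -0.96751587]
[[102.80538395 101.00669396]]
```

Emit:
carry_out(
  increments=[
    {"linear":[-0.1,0.0,-0.183],"yaw":0.0},
    {"linear":[-0.1,0.0,-0.183],"yaw":0.0},
    {"linear":[-0.1,0.0,-0.183],"yaw":0.0},
    {"linear":[-0.1,0.0,-0.183],"yaw":0.0},
    {"linear":[-0.1,0.0,-0.183],"yaw":0.0},
  ],
)

```text
t: 2.02
tool_pos: [0.4636, 0.2625, 0.2266]
orientation: [-0.252, 2.096, -2.094]
force: [0.3, -0.4, -1.1]
opening: 0.0927
```

```bash
python3 -c "
from fit import *
plan((.4635,.261,.038),13.4)
p=robot.camera_params('wrist'); im=robot.read_camera('wrist')
cv2.imwrite('pics/w1.png',im)
m=omask(im); print(m.sum()/255)
print(fitbar([(p,m)],(.4635,.261,.23)))
for a in (.4635,.261,.2335),: print(proj(p,bar(*a)).round())
"
```

```text
t 2.025 pos [0.4636 0.2625 0.2266] toolx ang -166.31 ydown [-6.e-04  8.e-04 -1.e+00] q [ 0.42 -0.05  1.68  0.    1.52  1.75] F [ 0.3 -0.4 -1.1] op 0.0927
lin [0.0003 0.1886 0.0016] yaw 0.0051 (world turn deg -0.3 )
8339.0
(array([0.46168469, 0.26138236, 0.23400524]), np.float64(0.06771670416800599))
[[291. 211.]
 [292. 220.]
 [278. 211.]
 [277. 220.]
 [291. 169.]
 [292. 174.]
 [278. 169.]
 [277. 174.]]
```

View pics/w1.png

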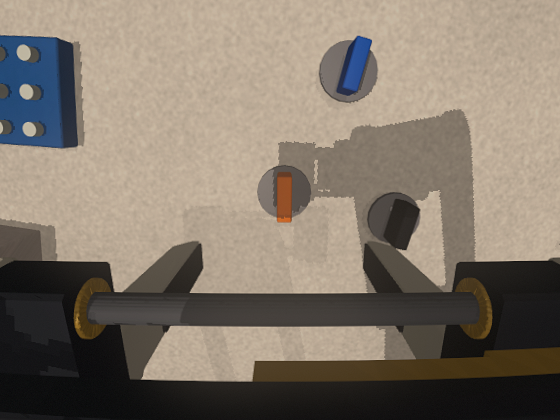

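The wrist view shows the orange bar upright at (285,197), in line with the tool. Blue at (350,70) and black at (395,220) are both clear of the jaws. The fit agrees with the top view within 2 mm, so I'm descending.

Emit:
carry_out(
  increments=[
    {"linear":[0.0005,0.06,0.0012],"yaw":0.0},
    {"linear":[0.0005,0.12,0.0012],"yaw":0.0},
    {"linear":[0.0005,0.16,0.0012],"yaw":0.0},
    {"linear":[0.0005,0.187,0.0012],"yaw":0.0},
    {"linear":[0.0005,0.187,0.0012],"yaw":0.0},
  ],
)

```text
t: 2.7
tool_pos: [0.4612, 0.2578, 0.0375]
orientation: [-0.255, 2.097, -2.1]
force: [-1.0, 0.2, 0.1]
opening: 0.0933
```

Emit:
carry_out(
  increments=[
    {"linear":[0,0,0]},
    {"linear":[0,0,0]},
    {"linear":[0,0,0]},
    {"linear":[0,0,0]},
    {"linear":[0,0,0]},
  ],
  gripper=0,
  newtons=30,
)

```text
$.increments[0]: bad value
```

```bash
python3 -c "
from h import *
plan((.4635,.261,.2),13.4)"
```

```text
t 2.7 pos [0.4612 0.2578 0.0375] toolx ang -166.46 ydown [-0.0052 -0.0019 -1.    ] q [0.41 0.12 1.86 0.   1.17 1.75] F [-1.   0.2  0.1] op 0.0933
lin [-0.0021 -0.1625 -0.0024] yaw 0.0024 (world turn deg -0.1 )
```

Emit:
carry_out(
  increments=[
    {"linear":[-0.001,0,-0.0025],"yaw":0.0},
    {"linear":[-0.001,0,-0.0025],"yaw":0.0},
  ],
)

```text
t: 2.95
tool_pos: [0.4627, 0.2607, 0.0393]
orientation: [-0.252, 2.097, -2.098]
force: [0.3, -0.4, -0.5]
opening: 0.0929
```

Emit:
carry_out(
  increments=[
    {"linear":[0,0,0],"yaw":0.0},
    {"linear":[0,0,0],"yaw":0.0},
    {"linear":[0,0,0],"yaw":0.0},
    {"linear":[0,0,0],"yaw":0.0},
    {"linear":[0,0,0],"yaw":0.0},
  ],
  gripper=0,
  newtons=30,
)

```text
t: 3.58
tool_pos: [0.4626, 0.2607, 0.0391]
orientation: [-0.252, 2.097, -2.098]
force: [-0.3, 0.7, 0.5]
opening: 0.0477
```

```bash
python3 -c "
from h import *
plan((.4635,.261,.2),13.4)"
```

```text
t 3.575 pos [0.4626 0.2607 0.0391] toolx ang -166.48 ydown [-0.0031 -0.001  -1.    ] q [0.42 0.12 1.85 0.   1.17 1.75] F [-0.3  0.7  0.5] op 0.0477
lin [-0.0004 -0.1609 -0.    ] yaw 0.002 (world turn deg -0.1 )
```

Still closing, so I'll wait for it.

Emit:
carry_out(
  increments=[
    {"linear":[0,0,0],"yaw":0.0},
    {"linear":[0,0,0],"yaw":0.0},
    {"linear":[0,0,0],"yaw":0.0},
    {"linear":[0,0,0],"yaw":0.0},
    {"linear":[0,0,0],"yaw":0.0},
  ],
)

```text
t: 4.2
tool_pos: [0.4626, 0.2607, 0.0391]
orientation: [-0.252, 2.097, -2.098]
force: [0.5, 0.9, -0.5]
opening: 0.0159
```

Emit:
carry_out(
  increments=[
    {"linear":[0,0,0],"yaw":0.0},
    {"linear":[0,-0.02,0],"yaw":0.0},
    {"linear":[0,-0.06,0],"yaw":0.0},
    {"linear":[0,-0.1,0],"yaw":0.0},
    {"linear":[0,-0.1,0],"yaw":0.0},
  ],
)

```text
t: 4.82
tool_pos: [0.4653, 0.2619, 0.143]
orientation: [-0.245, 2.096, -2.093]
force: [0.1, 0.0, -2.8]
opening: 0.0159
```

```bash
python3 -c "
from fit import *
plan((.503,-.197,.15),106.8)
p=robot.camera_params('wrist'); st=robot.read_state(); im=robot.read_camera('wrist')
cv2.imwrite('pics/w2.png',im)
"
```

```text
t 4.825 pos [0.4653 0.2619 0.143 ] toolx ang -166.48 ydown [ 0.0032  0.0018 -1.    ] q [0.42 0.   1.78 0.   1.36 1.75] F [ 0.1  0.  -2.8] op 0.0159
lin [ 0.0706 -0.0077  0.455 ] yaw 1.5136 (world turn deg -86.7 )
```

View pics/w2.png

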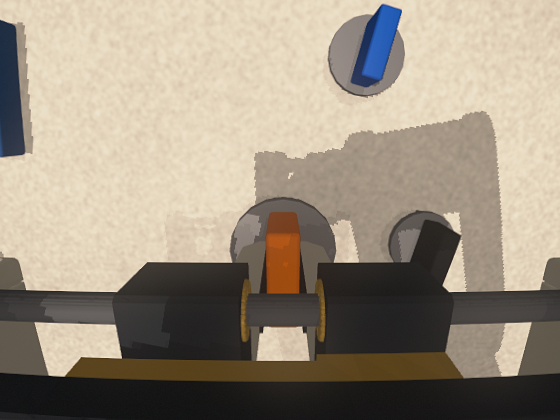

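Emit:
carry_out(
  increments=[
    {"linear":[0.07,-0.01,0.455],"yaw":-1.63},
    {"linear":[0.07,-0.01,0.455],"yaw":-1.63},
    {"linear":[0.07,-0.01,0.455],"yaw":-1.63},
    {"linear":[0.07,-0.01,0.455],"yaw":-1.63},
    {"linear":[0.07,-0.01,0.455],"yaw":-1.63},
  ],
)

```text
t: 5.5
tool_pos: [0.4864, -0.0152, 0.1436]
orientation: [-0.932, 1.572, -1.569]
force: [1.3, 0.5, -1.5]
opening: 0.0159
```

```bash
python3 -c "
from fit import *
plan((.503,-.197,.15),106.8)
"
```

```text
t 5.5 pos [ 0.4864 -0.0152  0.1436] toolx ang -118.83 ydown [-4.6e-03 -5.0e-04 -1.0e+00] q [-0.14 -0.12  1.89 -0.    1.37  0.37] F [ 1.3  0.5 -1.5] op 0.0159
lin [ 0.1513 -0.0064  0.1022] yaw -0.7964 (world turn deg 45.6 )
```

Emit:
carry_out(
  increments=[
    {"linear":[0.151,-0.006,0.102],"yaw":-0.796},
    {"linear":[0.151,-0.006,0.102],"yaw":-0.796},
    {"linear":[0.151,-0.006,0.102],"yaw":-0.796},
    {"linear":[0.151,-0.006,0.102],"yaw":-0.796},
    {"linear":[0.151,-0.006,0.102],"yaw":-0.796},
  ],
)

```text
t: 6.12
tool_pos: [0.5014, -0.1977, 0.1469]
orientation: [-1.338, 0.996, -0.984]
force: [0.0, 0.9, -2.7]
opening: 0.0156
```

Emit:
carry_out(
  increments=[
    {"linear":[0,0,0],"yaw":0.0},
    {"linear":[0,0,0],"yaw":0.0},
  ],
)

```text
t: 6.38
tool_pos: [0.5004, -0.1972, 0.1452]
orientation: [-1.338, 1.0, -0.983]
force: [0.1, 0.2, -2.2]
opening: 0.0161
```

```bash
python3 -c "
from fit import *
plan((.504,-.197,.079),106.8)
p=robot.camera_params('wrist'); im=robot.read_camera('wrist')
cv2.imwrite('pics/w3.png',im)
cv2.imwrite('pics/t3.png',robot.read_camera('top'))
cv2.imwrite('pics/s3.png',robot.read_camera('scene'))
"
```

```text
t 6.375 pos [ 0.5004 -0.1972  0.1452] toolx ang -73.23 ydown [-0.0108  0.0025 -0.9999] q [-0.47  0.03  1.75 -0.    1.38 -0.76] F [ 0.1  0.2 -2.2] op 0.0161
lin [0.0012 0.0662 0.0041] yaw -0.0005 (world turn deg 0.0 )
```

View pics/w3.png

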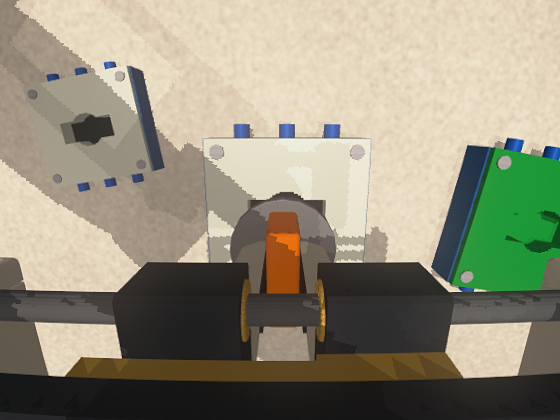

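View pics/s3.png

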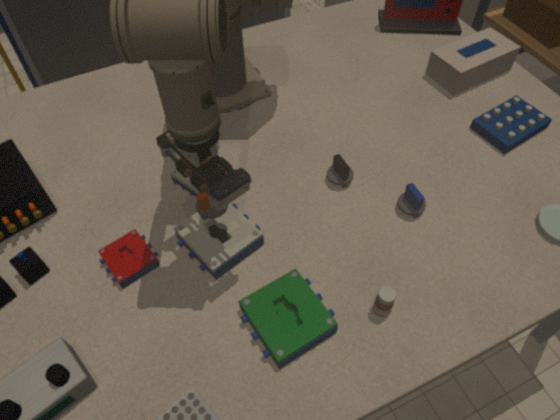

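```bash
python3 -c "
from fit import *
p=robot.camera_params('wrist')
w=back(p,[[203,139],[371,138],[216,152],[357,152],[247,201],[326,201]],.04);print(w.round(4))
d=w[1]-w[0];print(np.linalg.norm(d),np.degrees(np.arctan2(d[1],d[0])))
# centre = midpoint of edge minus 70mm along x_m
for a,b in ((0,1),):
  d=w[b]-w[a];u=d/np.linalg.norm(d);n=np.array([u[1],-u[0],0])
  print((w[a]+w[b])/2+.07*n,(w[a]+w[b])/2-.07*n)
print((w[4]+w[5])/2, np.linalg.norm(w[4]-w[5]))
im=cv2.imread('pics/w3.png'); cv2.imwrite('pics/w3c.png',crop(im,195,125,190,130,4))
cv2.imwrite('pics/t3c.png',crop(cv2.imread('pics/t3.png'),280,130,160,140,4))
"
```

```text
[[ 0.417  -0.156   0.04  ]
 [ 0.5511 -0.1146  0.04  ]
 [ 0.4301 -0.1634  0.04  ]
 [ 0.5438 -0.1289  0.04  ]
 [ 0.4664 -0.1966  0.04  ]
 [ 0.5324 -0.1765  0.04  ]]
0.1403805357807974 17.18056840602351
[ 0.50470738 -0.20216621  0.04      ] [ 0.46335361 -0.0684132   0.04      ]
[ 0.49937895 -0.18657683  0.04      ] 0.06901289352456232
```

View pics/w3c.png

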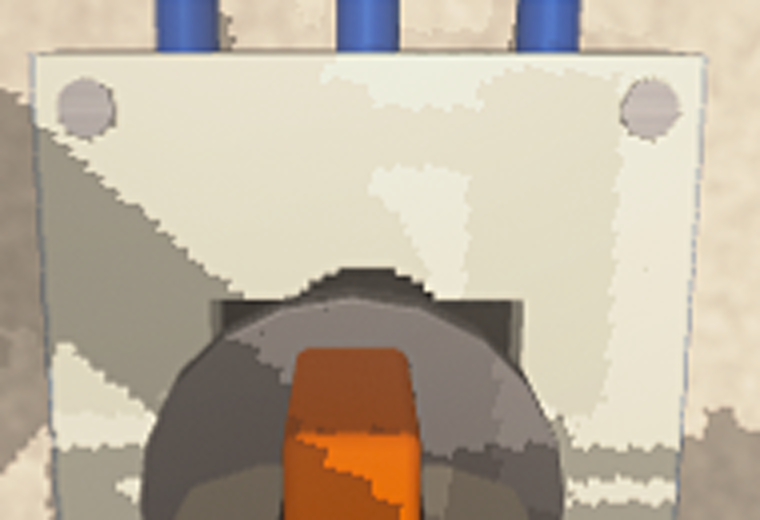

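View pics/t3c.png

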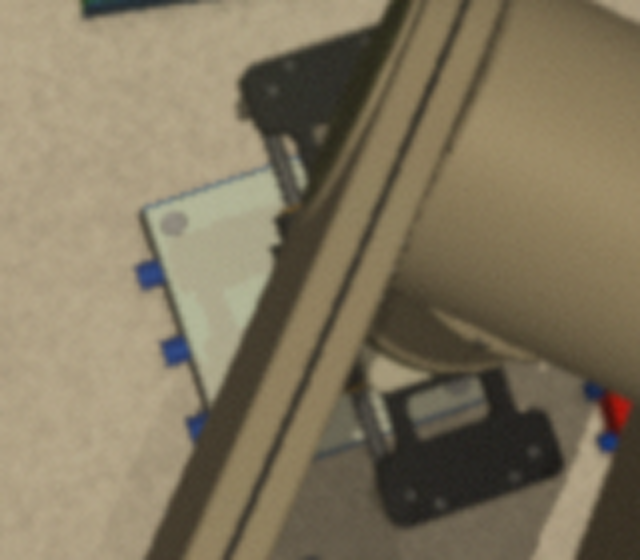

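```bash
python3 -c "
from fit import *
plan((.5033,-.1975,.083),107)"
```

```text
t 6.525 pos [ 0.5012 -0.1973  0.1465] toolx ang -73.14 ydown [-0.0088  0.0014 -1.    ] q [-0.47  0.03  1.75 -0.    1.38 -0.76] F [-1.   0.6 -2.6] op 0.0158
lin [0.001  0.0635 0.0024] yaw -0.0025 (world turn deg 0.1 )
```

Emit:
carry_out(
  increments=[
    {"linear":[0.001,0.02,0.002],"yaw":0.0},
    {"linear":[0.001,0.04,0.002],"yaw":0.0},
    {"linear":[0.001,0.055,0.002],"yaw":0.0},
    {"linear":[0.001,0.0615,0.002],"yaw":0.0},
    {"linear":[0.001,0.0615,0.002],"yaw":0.0},
  ],
)

```text
t: 7.15
tool_pos: [0.5028, -0.1975, 0.0848]
orientation: [-1.338, 0.997, -0.983]
force: [0.7, 1.0, -1.7]
opening: 0.0162
```

Emit:
carry_out(
  increments=[
    {"linear":[0,0,0],"yaw":0.0},
  ],
)

```text
t: 7.28
tool_pos: [0.5034, -0.1978, 0.0857]
orientation: [-1.338, 0.996, -0.985]
force: [0.9, 0.1, -1.9]
opening: 0.0158
```

```bash
python3 -c "
from fit import *
plan((.5033,-.1975,.079),107)"
```

```text
t 7.275 pos [ 0.5034 -0.1978  0.0857] toolx ang -73.15 ydown [-0.008   0.0011 -1.    ] q [-0.47  0.09  1.79 -0.    1.26 -0.76] F [ 0.9  0.1 -1.9] op 0.0158
lin [-0.0002  0.0067  0.0001] yaw -0.0027 (world turn deg 0.2 )
```

Emit:
carry_out(
  increments=[
    {"linear":[0,0.003,0],"yaw":0.0},
    {"linear":[0,0.006,0],"yaw":0.0},
    {"linear":[0,0.006,0],"yaw":0.0},
  ],
)

```text
t: 7.65
tool_pos: [0.5031, -0.1977, 0.0794]
orientation: [-1.338, 0.997, -0.984]
force: [-0.4, -0.4, -2.6]
opening: 0.0157
```

Emit:
carry_out(
  increments=[
    {"linear":[0,0.0015,0],"yaw":0.0},
    {"linear":[0,0.0015,0],"yaw":0.0},
  ],
)

```text
t: 7.9
tool_pos: [0.5033, -0.1977, 0.0792]
orientation: [-1.338, 0.997, -0.984]
force: [-3.5, 3.2, 8.5]
opening: 0.0157
```

Contact is confirmed: z is 0.0792 and the upward reaction is about 10 N. Now I'll turn it with a light press.

Emit:
carry_out(
  increments=[
    {"linear":[0,0.0006,0],"yaw":0.12},
    {"linear":[0,0.0006,0],"yaw":0.25},
    {"linear":[0,0.0006,0],"yaw":0.38},
    {"linear":[0,0.0006,0],"yaw":0.51},
    {"linear":[0,0.0006,0],"yaw":0.64},
  ],
)

```text
t: 8.52
tool_pos: [0.504, -0.198, 0.0792]
orientation: [-1.028, 1.467, -1.46]
force: [0.6, -0.1, -0.6]
opening: 0.016
```

```bash
python3 -c "
from fit import *
plan((.5033,-.1975,.079),17)"
```

```text
t 8.525 pos [ 0.504  -0.198   0.0792] toolx ang -110.06 ydown [-6.7e-03  5.0e-04 -1.0e+00] q [-0.47  0.1   1.8  -0.    1.25 -0.12] F [ 0.6 -0.1 -0.6] op 0.016
lin [-0.0002  0.0002 -0.0008] yaw 0.9239 (world turn deg -52.9 )
```

Emit:
carry_out(
  increments=[
    {"linear":[0,0.001,0],"yaw":0.13},
    {"linear":[0,0.001,0],"yaw":0.26},
    {"linear":[0,0.001,0],"yaw":0.4},
    {"linear":[0,0.001,0],"yaw":0.54},
    {"linear":[0,0.001,0],"yaw":0.68},
  ],
)

```text
t: 9.15
tool_pos: [0.5048, -0.1985, 0.079]
orientation: [-0.532, 1.922, -1.92]
force: [1.5, -0.3, -0.1]
opening: 0.0158
```

```bash
python3 -c "
from fit import *
plan((.5033,-.1975,.079),17)"
```

```text
t 9.15 pos [ 0.5048 -0.1985  0.079 ] toolx ang -149.29 ydown [-4.9e-03 -6.0e-04 -1.0e+00] q [-0.47  0.1   1.8  -0.    1.25  0.57] F [ 1.5 -0.3 -0.1] op 0.0158
lin [ 0.0008 -0.     -0.0016] yaw 0.2393 (world turn deg -13.7 )
```

Emit:
carry_out(
  increments=[
    {"linear":[0.0008,0.001,-0.0014],"yaw":0.12},
    {"linear":[0.0008,0.001,-0.0014],"yaw":0.24},
    {"linear":[0.0008,0.0015,-0.0014],"yaw":0.24},
    {"linear":[0.0008,0.002,-0.0014],"yaw":0.24},
  ],
)

```text
t: 9.65
tool_pos: [0.5034, -0.1977, 0.0769]
orientation: [-0.316, 2.063, -2.063]
force: [-0.1, -1.1, -3.0]
opening: 0.0159
```

```bash
python3 -c "
from fit import *
plan((.5033,-.1975,.063),17)"
```

```text
t 9.65 pos [ 0.5034 -0.1977  0.0769] toolx ang -162.88 ydown [-4.9e-03 -6.0e-04 -1.0e+00] q [-0.47  0.1   1.8  -0.    1.24  0.81] F [-0.1 -1.1 -3. ] op 0.0159
lin [-0.0001  0.0139 -0.0002] yaw 0.002 (world turn deg -0.1 )
```

It's dropping in: z is now 0.0769 with no reaction force. I'll follow it down by the remaining 14 mm or so.

Emit:
carry_out(
  increments=[
    {"linear":[0,0.004,0],"yaw":0.0},
    {"linear":[0,0.008,0],"yaw":0.0},
    {"linear":[0,0.011,0],"yaw":0.0},
    {"linear":[0,0.013,0],"yaw":0.0},
    {"linear":[0,0.013,0],"yaw":0.0},
  ],
)

```text
t: 10.28
tool_pos: [0.5032, -0.1976, 0.0637]
orientation: [-0.316, 2.063, -2.062]
force: [0.8, 0.3, -2.8]
opening: 0.0156
```

Emit:
carry_out(
  increments=[
    {"linear":[0,0.0015,0],"yaw":0.0},
    {"linear":[0,0.0015,0],"yaw":0.0},
  ],
)

```text
t: 10.52
tool_pos: [0.5034, -0.1977, 0.0631]
orientation: [-0.316, 2.063, -2.063]
force: [-3.3, 1.6, 4.9]
opening: 0.0158
```

It seated flush: the drop was 16.1 mm and contact is felt. Releasing now.

Emit:
carry_out(
  increments=[
    {"linear":[0,0,0],"yaw":0.0},
    {"linear":[0,0,0],"yaw":0.0},
    {"linear":[0,0,0],"yaw":0.0},
    {"linear":[0,0,0],"yaw":0.0},
    {"linear":[0,0,0],"yaw":0.0},
  ],
  gripper=0.7,
)

```text
t: 11.15
tool_pos: [0.5034, -0.1977, 0.063]
orientation: [-0.316, 2.063, -2.063]
force: [-0.5, 0.3, -0.7]
opening: 0.0613
```

Emit:
carry_out(
  increments=[
    {"linear":[0,-0.02,0],"yaw":0.0},
    {"linear":[0,-0.06,0],"yaw":0.0},
    {"linear":[0,-0.12,0],"yaw":0.0},
    {"linear":[0,-0.16,0],"yaw":0.0},
    {"linear":[0,-0.16,0],"yaw":0.0},
  ],
)

```text
t: 11.78
tool_pos: [0.5064, -0.1987, 0.2278]
orientation: [-0.308, 2.055, -2.065]
force: [1.0, 0.1, 0.7]
opening: 0.0653
```

```bash
python3 -c "
from fit import *
plan((.5033,-.1975,.063),17)
im=robot.read_camera('wrist'); p=robot.camera_params('wrist')
cv2.imwrite('pics/w4.png',im)
s=robot.read_camera('scene'); cv2.imwrite('pics/s4.png',s)
x0=(.5033,-.1975,.297)
X=bar(*x0,.048,.088)
m=omask(im)
print('dz flush',fitbar([(p,m)],x0,dz=.024),'unseated',fitbar([(p,m)],x0,dz=.04))
cv2.imwrite('pics/s4c.png',np.hstack([crop(s,165,170,110,110,3),crop(s,310,130,130,110,3)]))
"
```

```text
t 11.775 pos [ 0.5064 -0.1987  0.2278] toolx ang -162.87 ydown [ 0.0024 -0.0043 -1.    ] q [-0.47 -0.03  1.65 -0.    1.52  0.81] F [1.  0.1 0.7] op 0.0653
lin [ 0.0028  0.1648 -0.0029] yaw 0.0022 (world turn deg -0.1 )
dz flush (array([ 0.50020665, -0.19615389,  0.30179027]), np.float64(0.13445793645022905)) unseated (array([ 0.50153352, -0.196455  ,  0.3031421 ]), np.float64(0.19972854407523205))
```

View pics/w4.png

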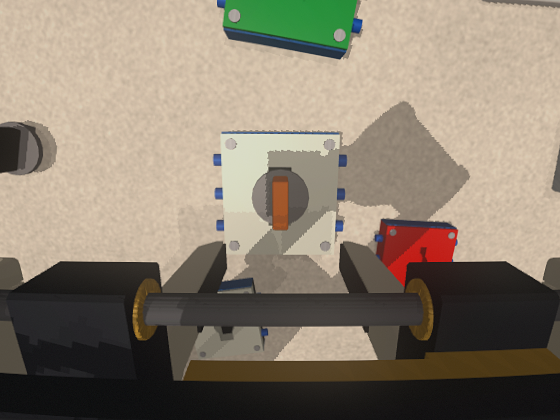

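View pics/s4c.png

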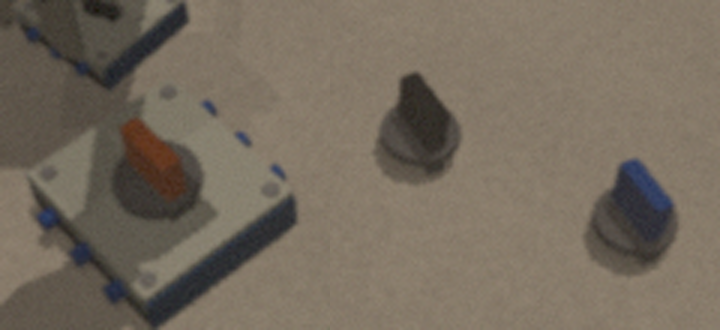

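The orange plug sits flush over the port with its bar along the slot: (280,205) in the wrist view. Black and blue are still standing where they were, and the gripper is clear. Handing in.

```bash
python3 -c "
from plant import robot
print(robot.close_job())"
```

```text
the job is handed in; nothing more can be done
None
```

The orange plug is seated in the large white manifold's port, and I handed the job in at about 12 s of the 45 s allowed.

I gripped the plug with 30 N and set it down with its lugs crosswise to the slot, at about 10 N contact. I then turned it about 90° with a light press until the lugs dropped in, followed it down until the flange met the block, let go and lifted clear.

**Checks that agreed:**
- The tool height fell 16.1 mm, from 0.0792 to 0.0631 m, against the 16 mm expected.
- In the final pictures the plug looks flush, with its grip along the slot. The blue and black plugs are still standing where they were.
- The wrist-camera fit matched the flush height better than the unseated one (mismatch 0.13 against 0.20).

**Checks that disagreed:**
- That last wrist fit put the plug about 3 mm from where I had placed it. I think this is camera calibration and leftover arm motion, as the plug was well within the 5 mm tolerance when it dropped in.
- The automatic fits to the scene camera were poor early on. I used the top and wrist views for positions instead, and they agreed to about 2 mm.

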